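# Lock the tube block on the shaker with its eccentric clamp

## Robot

A 6-joint arm with a two-finger parallel gripper is mounted at the origin on the work surface. World frame = base frame: x ahead of the robot, y to its left, z up, the work surface at z = 0. Lengths are in m, angles in rad, forces in N, time in s.
With the tool pointing down it reaches from about 0.35 to 0.725 m from the base axis. Payload 6 kg.
Tool frame: the origin (TCP) lies at the very end of the fingers, on their centre line; the grasp point (between the pads) lies 19 mm behind it; x points along the fingers, y is the direction in which the jaws open and shut, and the axes are right-handed (so a half turn about x gives the same grasp; the last joint's range is limited). The gripper opens to 85 mm and grips with 20 to 120 N. Pads are 22 mm wide; open, the fingers measure 114 mm over their backs; the gripper's body (76 mm by 85 mm) begins 54 mm behind the grasp point. The pads swing forward as they close: fully open they stand 13 mm farther back than shut.
Start: joints at [0.334, 0.04, 0.085, 0, -1.615, -0.334], TCP at [0.6, 0, 0.231] pointing down, gripper open.
Joint ranges: [-2.56, 2.56], [-1.29, 2.01], [-1.08, 1.49], [-3.29, 1.98], [-2.81, -0.18], [-2.99, 2.99]. Speed limits (rad/s): [2.57, 2.57, 3.01, 3.14, 3.14, 3.14].

## Interface

Orientations are given as a unit quaternion [w, x, y, z].
In Python, from plant import observe, camera, get_calibration, hand_in gives the robot as it stands.
- The arm moves only by the tool arm_command, never from a script. Its argument "moves" is one flat list of numbers, 7 for each row, row after row: the turn, a rotation vector about the world's x, y, z in degrees, then the shift along the world's x, y, z in mm, then the opening, from 0 (shut) to 1 (fully open). A call has 1 to 10 rows; each row is the pose to reach, as a shift and turn from the pose measured when the call began; what a row does not reach only later rows make up. A row lasts 1/10 s, in which the tool goes at most 50 mm and 8.59 degrees, less where a joint would pass 70% of its speed; a pose out of reach is approached as far as the arm can. A call with a gripper value outside its range is refused whole. The fingers move at their own pace and stop on an object; the grip force is fixed at half the most. Time passes only in rows, so rows that repeat a pose let the fingers close. It gives the time, the measured TCP pose, the force and the opening at its end, in the units of the state.
- observe(): the state, without advancing time (a new reading comes with each control period).
- camera(name): name is "scene" or "side" or "wrist"; returns the picture (384x512x3 uint8, red, green, blue); there is no depth.
- get_calibration(name): a dict with "fov_y" (degrees; the focal length in pixels is half the picture's height over the tangent of half this angle, whatever the lens; pixels are square), "cx", "cy" (the principal point, pixels), "eye" and "orientation" of the camera in the world; the wrist camera has in their place "T_tool_cam" (4x4, takes a point from camera to tool coordinates, whose origin is the TCP and whose axes are the tool frame's). Camera axes: x right, y down, z forward; pixel columns grow to the right and rows downward; lengths in m; the calibration is good to about 2 mm. The wrist camera is an equidistant fisheye: a pixel r from the principal point sees the ray r / f radians off the axis. A picture is of the moment at which its call begins: read the wrist's pose just before it. get_calibration takes no time and is no camera call.
- hand_in(): hands the job in, once; it reports no verdict.
The state is a dict: "time": time; "joint_positions": joint angles; "joint_vel": joint speeds; "joint_torque": joint torques, N m; "tcp_pos": TCP position; "eef_rot": TCP orientation; "ft_force": force on the tool from outside, world axes, zero at the start; "torque": the same for the moment, N m; "opening": opening from 0.0 (shut) to 1.0 (fully open).
Only numpy, scipy, OpenCV 4.12 (cv2) and the standard library are available. Lean on these libraries where they do the work, as an engineer would, in place of code of your own. Each camera call takes 0.05 s, during which the arm holds its last target.

## Task

Set the aluminium tube block flat on the shaker's deck between the fence and the clamp knob, slid fully home against the end stop, then turn the clamp knob clockwise until its eccentric lobe bears snugly on the block and stays so: about 18 N of clamping, finger-tight, never cranked hard (over 35 N would bruise it). Leave the other things on the bench where they are.

Things in the scene. Friction and masses are not known exactly. Their poses are not given: they have to be found in the camera images.
- block: hollow aluminium tube block, 0.28 to 0.45 kg, 110 (x) x 76 (y) x 35 mm high, white tube caps 3 mm proud of its top, and on the middle of the top a lifting fin: 70 mm long (x), 12 mm thick (y), 34 mm high (top 69 mm above the underside). Origin: centre of the underside, z up. Starts flat on the bench; either way round will do in the nest.
- fin (a point): point to grip on the block's fin: on the block's axis, 54 mm above its underside; same axes as the block.
- shaker: white bench shaker, 220 (x) x 200 (y) x 58 mm, fixed, deck on top; origin: centre of the underside. In its frame: end stop (16 mm high, 50 mm wide) with its face at x = +55 mm; rubber-faced fence (100 mm long, 16 mm high) along x, its face at y = +30 to +34 mm, set by hand; cam axis at x = +10, y = -66 mm; -x side open. Block: between cam and fence, long side along x, centre at x = 0 when home.
- deck (a point): middle of the deck's upper surface, 58 mm above the bench; axes of the shaker.
- knob_grip (a point): on the clamp's vertical turning axis, mid-height of its knob, 60 mm above the deck; turns with it. The knob is a grey bar 46 mm long (this x axis), 14 mm thick, 32 mm high (44 to 76 mm above the deck). Below it, 4 to 22 mm above the deck, the cam: a steel disc of 20 mm radius, its centre 8 mm off the axis along this frame's -y, square to the bar.
- cam (a joint): knob angle, -0.1 to 3.0 rad, growing clockwise seen from above. 0: lobe away from the block (reach 12 mm), bar along the shaker's x; 1.57: reach 20 mm. Starts 0-0.4; clamps a block on the fence from 1.5 to 2.2. Friction 0.08 N m, stays where left but for 0.01-0.04 rad spring-back; torque rises 0.02-0.03 N m per N of clamping, clamping about 200 N per rad. Sliding the free block: up to 7 N.
- vial: small amber vial, 28 mm across and 55 mm high, standing on the bench near the block's start; leave alone.
- marker: grey marker pen, 120 mm long, lying on the bench; leave alone.
- plate: white well plate, 86 x 128 x 15 mm, beyond the work area; leave alone.
- bottle: white bottle, 64 mm across, 150 mm high, beyond the work area; leave alone.
- tipbox: blue tip box with clear lid, 85 x 120 x 75 mm, beyond the work area; leave alone.
- timer: grey timer, 60 x 65 x 21 mm, on the bench near the robot; leave alone.
Mind the look-alikes: they are no part of the job. What is shaped like the block but brown or yellow is not meant.

How it is judged:
By the outcome, as a careful person would: the job done as asked, in the order asked, and still so for the second after the job is handed in, with the robot touching nothing.
It also fails if it takes over 72 s, if anything falls off the work surface, if the arm or the gripper's body presses on something with over 40 N, if the wrist force passes 120 N, or if a joint passes its speed limit or range.

## Working session

There is one attempt and no reset: what is moved stays moved. The work goes in short steps, Python scripts to look and compute and a tool call to move; the robot and the scene stay as the last step left them, time stands still between calls to the robot, and variables do not carry over. Pictures are saved under pics/ and viewed, and the job is handed in when it is done.

Besides the shell and the picture viewer there is one more tool, called after "Emit:" by a JSON object that holds its "op" and its "data". arm_command: Moves the arm, as the interface text tells. Its arguments: {"type":"object","properties":{"moves":{"type":"array"}},"required":["moves"]}

```bash
ls; mkdir -p pics
python3 - <<'E'
from plant import observe, camera, get_calibration
import cv2
s=observe(); print(s)
for n in ["scene","side","wrist"]:
    print(n,get_calibration(n))
    im=camera(n); cv2.imwrite(f"pics/{n}0.png",im[:,:,::-1])
E
```

```text
pics
{'time': 0.0, 'joint_positions': array([ 3.33673174e-01,  4.08050218e-02,  8.37592592e-02, -4.77580099e-04,
       -1.61548927e+00, -3.33699110e-01]), 'joint_vel': array([ 0.00085961,  0.00093163,  0.00073342,  0.0011567 ,  0.0003068 ,
       -0.00061477]), 'joint_torque': array([-7.27207535e-04, -3.68200672e+01,  3.47413230e+01,  6.93227157e+00,
       -5.48646509e-03, -9.47124363e-06]), 'tcp_pos': array([5.99657750e-01, 6.65476031e-05, 2.30251609e-01]), 'eef_rot': array([ 0.49952162, -0.49957844,  0.50048048,  0.50041864]), 'ft_force': array([-0.25037649, -0.05394157,  0.37868381]), 'torque': array([-0.02083518,  0.01337496,  0.00427663]), 'opening': 1.0042579582816586}
scene {'fov_y': 52.40537518881785, 'cx': 251.90547653980613, 'cy': 193.20508385031897, 'eye': array([0.95819019, 0.52917744, 0.61322913]), 'orientation': array([-0.1398677 ,  0.27799088,  0.86331445, -0.3972987 ])}
side {'fov_y': 53.30442382966548, 'cx': 250.94941244406598, 'cy': 181.80735221194266, 'eye': array([ 0.19929796, -0.42862192,  0.69746716]), 'orientation': array([-0.36366413,  0.86771885, -0.31605577,  0.12215215])}
wrist {'fov_y': 65.70646984690485, 'cx': 257.84731615920816, 'cy': 189.17550343429255, 'T_tool_cam': array([[-6.03016853e-04, -3.14764793e-01,  9.49169511e-01,
        -1.42248196e-01],
       [ 9.99999450e-01,  6.24323720e-04,  8.42348641e-04,
        -7.68279606e-04],
       [-8.57730736e-04,  9.49169498e-01,  3.14764244e-01,
        -8.08751777e-02],
       [ 0.00000000e+00,  0.00000000e+00,  0.00000000e+00,
         1.00000000e+00]])}
```

View pics/scene0.png

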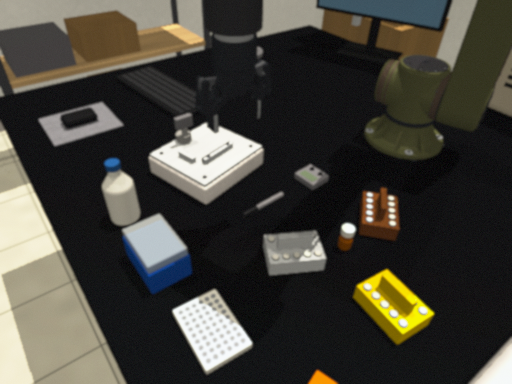

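View pics/side0.png

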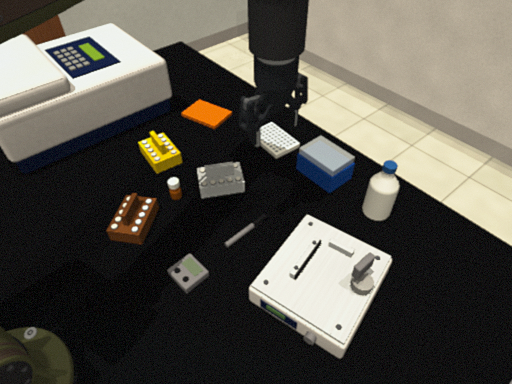

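View pics/wrist0.png

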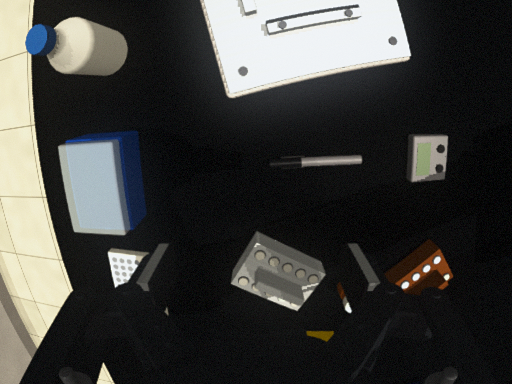

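```bash
cat > h.py <<'E'
import numpy as np, cv2
from scipy.spatial.transform import Rotation as R
from plant import observe, camera, get_calibration
def q(w): return R.from_quat([w[1],w[2],w[3],w[0]])
def cam(n, st=None):
    c=get_calibration(n); f=192/np.tan(np.radians(c['fov_y'])/2)
    if n=='wrist':
        T=c['T_tool_cam']; Rt=q(st['eef_rot']).as_matrix()
        return f,c['cx'],c['cy'],Rt@T[:3,:3],st['tcp_pos']+Rt@T[:3,3]
    return f,c['cx'],c['cy'],q(c['orientation']).as_matrix(),np.array(c['eye'])
def ray(n,uv,st=None):
    f,cx,cy,M,e=cam(n,st); d=np.array([(uv[0]-cx)/f,(uv[1]-cy)/f])
    if n=='wrist':
        th=np.hypot(*d); v=np.array([*(d/max(th,1e-9)*np.sin(th)),np.cos(th)])
    else: v=np.array([*d,1.]); v/=np.linalg.norm(v)
    return e,M@v
def onz(n,uv,z,st=None):
    e,d=ray(n,uv,st); return (e+d*(z-e[2])/d[2])[:2]
def proj(n,p,st=None):
    f,cx,cy,M,e=cam(n,st); v=M.T@(np.array(p)-e)
    if n=='wrist':
        r=np.hypot(v[0],v[1]); th=np.arctan2(r,v[2]); return np.array([cx+f*th*v[0]/r,cy+f*th*v[1]/r])
    return np.array([cx+f*v[0]/v[2],cy+f*v[1]/v[2]])
def tri(obs):
    A=np.zeros((3,3));b=np.zeros(3)
    for n,uv,st in obs:
        e,d=ray(n,uv,st);P=np.eye(3)-np.outer(d,d);A+=P;b+=P@e
    return np.linalg.solve(A,b)
def crop(src,x0,y0,x1,y1,k,out):
    im=cv2.imread(src) if isinstance(src,str) else src
    cv2.imwrite(out,cv2.resize(im[y0:y1,x0:x1],None,fx=k,fy=k,interpolation=cv2.INTER_CUBIC))
E
python3 - <<'E'
from h import *
crop('pics/side0.png',235,205,405,360,4,'pics/side0_shaker.png')
crop('pics/scene0.png',130,100,280,210,5,'pics/scene0_shaker.png')
crop('pics/side0.png',180,140,270,210,7,'pics/side0_block.png')
crop('pics/wrist0.png',200,210,380,330,4,'pics/wrist0_block.png')
E
```

```text
(no output)
```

View pics/side0_shaker.png

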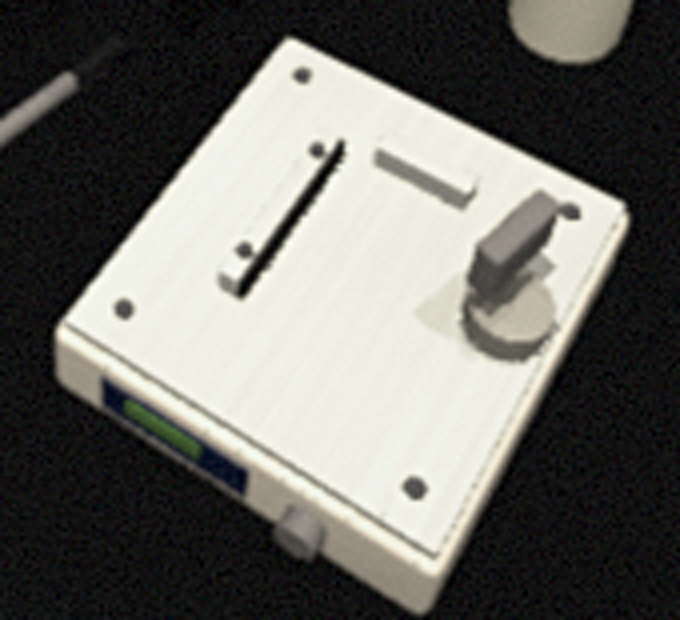

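View pics/scene0_shaker.png

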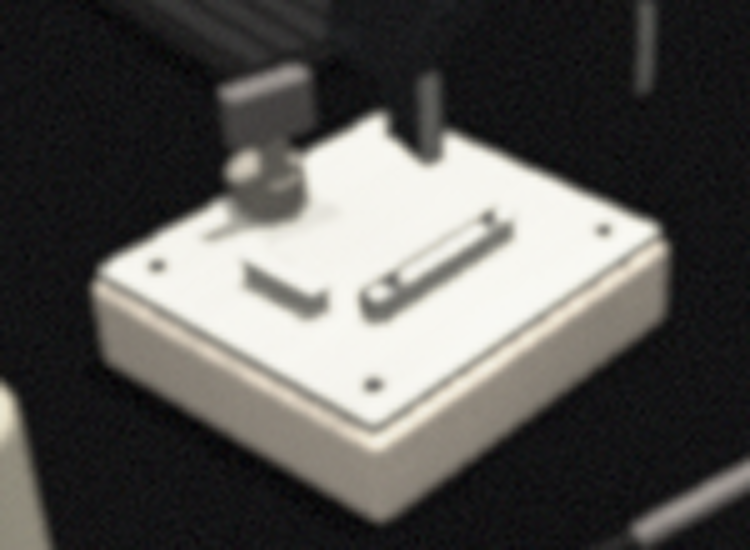

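View pics/side0_block.png

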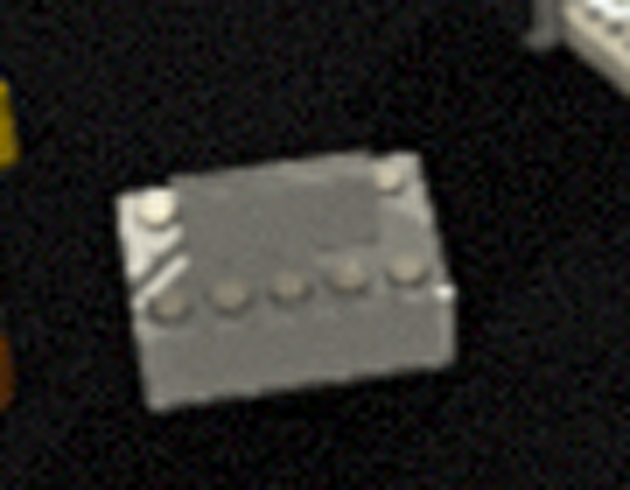

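View pics/wrist0_block.png

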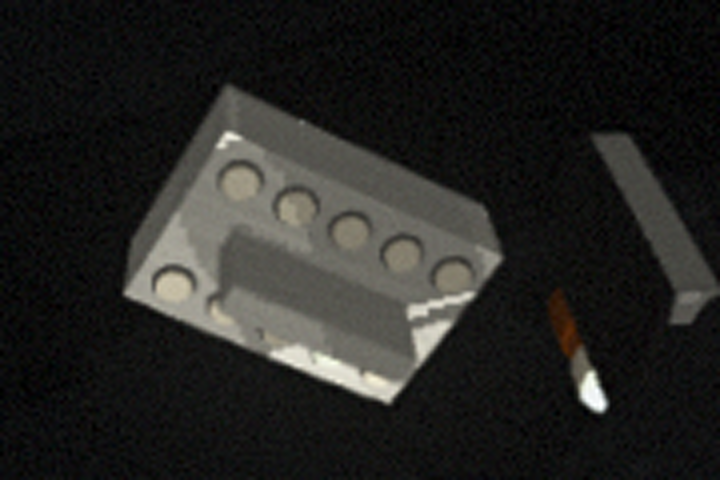

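Run:
```python
from h import *
st=observe()
S=lambda p:(235+p[0]/4,205+p[1]/4); C=lambda p:(130+p[0]/5,100+p[1]/5)
B=lambda p:(180+p[0]/7,140+p[1]/7); W=lambda p:(200+p[0]/4,210+p[1]/4)
np.set_printoptions(precision=4,suppress=True)
for nm,n,f,pts,z in [("deck side","side",S,[(288,40),(628,205),(437,557),(62,325)],.058),
 ("deck scene","scene",C,[(98,270),(375,428),(662,232)],.058),
 ("screws side","side",S,[(303,75),(570,212),(414,488),(124,309)],.058),
 ("screws scene","scene",C,[(372,384),(157,265),(604,230)],.058),
 ("fence bottom face side","side",S,[(242,297),(343,158)],.058),
 ("fence top face side","side",S,[(236,282),(341,141)],.074),
 ("stop top face edge side","side",S,[(375,152),(463,195)],.074),
 ("stop bottom face edge side","side",S,[(376,164),(462,208)],.058),
 ("knob top side","side",S,[(547,190),(476,252),(498,262),(562,198)],.134),
 ("knob top scene","scene",C,[(222,92),(228,105),(312,80),(302,65)],.134),
 ("block side","side",B,[(118,195),(418,155),(455,290),(137,305)],.035),
 ("block wrist","wrist",W,[(218,140),(502,255),(390,403),(125,293)],.035)]:
    P=np.array([onz(n,f(p),z,st) for p in pts]); print(nm,P.tolist(),'mean',P.mean(0), 'len',np.linalg.norm(np.diff(P,axis=0),axis=1), 'ang',np.degrees(np.arctan2(np.diff(P[:,1]),np.diff(P[:,0]))))
```

```text
deck side [[0.6270209978997856, -0.08465648741181597], [0.6780700332872021, -0.2671510727220494], [0.47422136439653095, -0.32045788730228664], [0.42368508409771266, -0.13813757787280184]] mean [ 0.5507 -0.2026] len [0.1895 0.2107 0.1892] ang [ -74.3722 -165.3452  105.4925]
deck scene [[0.6795087362346935, -0.26080779222432293], [0.631213803260013, -0.07593149853658021], [0.42773354752588033, -0.12933934911839573]] mean [ 0.5795 -0.1554] len [0.1911 0.2104] ang [ 104.6401 -165.2932]
screws side [[0.615700906327125, -0.10687221424320115], [0.6531547598272165, -0.2513565450471134], [0.489247710616145, -0.2948522903198968], [0.4511781582361293, -0.1504541147505707]] mean [ 0.5523 -0.2009] len [0.1493 0.1696 0.1493] ang [ -75.4674 -165.1381  104.7695]
screws scene [[0.6156947744857264, -0.10443150040028548], [0.6536281425569923, -0.24831973692153353], [0.45126786514080097, -0.14773935506745095]] mean [ 0.5735 -0.1668] len [0.1488 0.226 ] ang [-75.2311 153.571 ]
fence bottom face side [[0.49773035686099876, -0.18150796785600873], [0.5923564672442199, -0.15747596959408655]] mean [ 0.545  -0
[... 901 characters left out ...]
606861026181498, -0.24502001682484975], [0.5572861436681951, -0.2610331016717722]] mean [ 0.5818 -0.2529] len [0.0133 0.0456 0.0164] ang [  74.7762  178.3173 -101.9872]
block side [[0.5413361695905632, 0.2204108465682772], [0.6380247606891076, 0.1659274870450302], [0.6038599239297145, 0.10192078048014303], [0.5146091713732068, 0.16869027960989397]] mean [0.5745 0.1642] len [0.111  0.0726 0.1115] ang [ -29.401  -118.0919  143.1994]
block wrist [[0.6041905534132307, 0.10717350837161253], [0.5057412758049488, 0.15504330686608192], [0.5405696657932809, 0.22233344319859633], [0.6368635202466119, 0.16924714581963785]] mean [0.5718 0.1634] len [0.1095 0.0758 0.11  ] ang [154.0692  62.6346 -28.8677]
```

Candidates: the grey block at scene (295,252) / side (221,179) / wrist (278,272), the brown one at scene (380,213), and the yellow one at scene (393,305). I choose the grey one. The crops show bare aluminium with beige caps and a plain fin. The brown-orange vial is beside it at wrist (347,297).

I'll move above it for a close look.

Emit:
{"op": "arm_command", "data": {"moves": [0, 0, 8, -4, 20, 0, 0.6, 0, 0, 16, -8, 40, -10, 0.6, 0, 0, 24, -12, 60, -20, 0.6, 0, 0, 32, -16, 80, -30, 0.6, 0, 0, 40, -18, 105, -40, 0.6, 0, 0, 48, -22, 130, -50, 0.6, 0, 0, 56, -26, 150, -60, 0.6, 0, 0, 62, -28, 163, -60, 0.6, 0, 0, 62, -28, 163, -60, 0.6, 0, 0, 62, -28, 163, -60, 0.6]}}

```text
time: 1.15
tcp_pos: [0.5717, 0.163, 0.1704]
eef_rot: [0.171, -0.686, 0.172, 0.686]
ft_force: [0.3, -0.6, 0.5]
opening: 0.603
```

Run:
```python
from h import *
import pickle
st=observe(); im=camera('wrist'); pickle.dump(st,open('st1.pkl','wb')); print(st['time'],st['tcp_pos'],st['eef_rot'],st['joint_positions'],st['ft_force'],st['opening'])
cv2.imwrite('pics/wrist1.png',im[:,:,::-1])
```

```text
1.15 [0.57170892 0.16301407 0.17042968] [ 0.17104161 -0.68584785  0.17223502  0.6860704 ] [ 6.15164238e-01  2.82485076e-02 -3.81416949e-02  8.63929210e-04
 -1.50589084e+00  4.65210513e-01] [ 0.29029099 -0.55085061  0.51275569] 0.6029821468584271
```

View pics/wrist1.png

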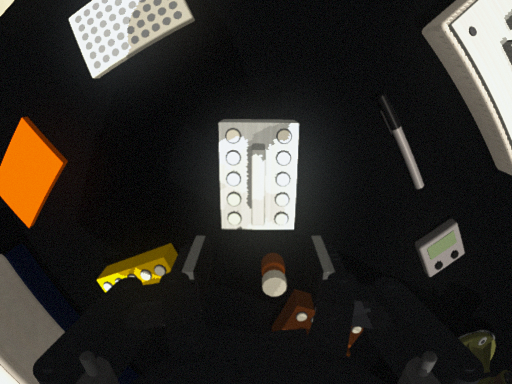

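Wrist view: the bright aluminium block spans (218–299, 120–230) and its fin is at about (258,190). The vial is at (273,275).

Run:
```python
from h import *
import pickle
np.set_printoptions(precision=4,suppress=True)
st=pickle.load(open('st1.pkl','rb'))
crop('pics/wrist1.png',205,105,315,305,3,'pics/w1c.png')
print('tcp px',proj('wrist',st['tcp_pos']+[0,0,-.0001],st), 'block guess', proj('wrist',[.572,.163,.035],st))
im=cv2.imread('pics/wrist1.png'); g=im.max(2); m=(g>70).astype('uint8'); m[:100]=0;m[236:]=0;m[:,:205]=0;m[:,315:]=0
cs,_=cv2.findContours(cv2.morphologyEx(m,cv2.MORPH_CLOSE,np.ones((5,5))),0,2); c=max(cs,key=cv2.contourArea)
print(cv2.minAreaRect(c)); print(cv2.approxPolyDP(c,4,True)[:,0].tolist())
# caps
hsv=[(233,135.5),(284,135.5),(233.5,158),(283,158),(233.5,179),(283,179),(233.5,199.5),(282.5,199.5),(234.5,219),(281.5,219)]
P=np.array([onz('wrist',p,.038,st) for p in hsv]); print(P, P.mean(0)); 
l=P[0::2];r=P[1::2]
for a in(l,r): 
    v=np.polyfit(a[:,0],a[:,1],1); print(np.degrees(np.arctan(v[0])))
d=(r-l); print(np.degrees(np.arctan2(d[:,1],d[:,0])),np.linalg.norm(d,axis=1))
print('vial cap',onz('wrist',(274,287),.055,st),'base',onz('wrist',(272,258),.0,st))
```

```text
tcp px [258.4025 248.531 ] block guess [257.7045 178.4976]
((258.5, 174.0), (110.0, 81.0), 90.0)
[[218, 122], [221, 228], [293, 229], [299, 123]]
[[0.6205 0.1632]
 [0.5981 0.1213]
 [0.6014 0.1733]
 [0.5794 0.1319]
 [0.5833 0.1834]
 [0.5609 0.1413]
 [0.565  0.1938]
 [0.5422 0.1511]
 [0.5462 0.2034]
 [0.5238 0.1614]] [0.5721 0.1624]
-28.609678026160363
-28.101088486665954
[-118.0503 -118.0706 -118.0845 -118.0975 -118.1093] [0.0474 0.0468 0.0478 0.0484 0.0476]
vial cap [0.4626 0.2016] base [0.4654 0.1999]
```

View pics/w1c.png

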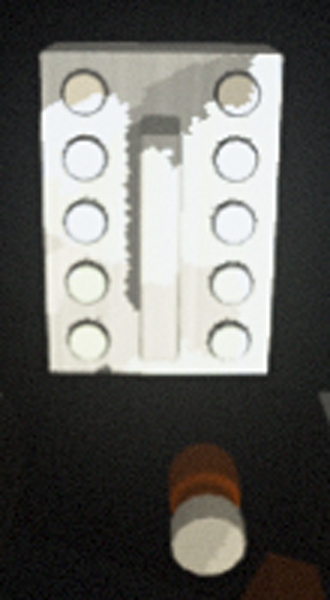

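Emit:
{"op": "arm_command", "data": {"moves": [0, 0, 0, 0, 0, -35, 0.5, 0, 0, 0, 0, 0, -70, 0.5, 0, 0, 0, 0, 0, -100, 0.5, 0, 0, 0, 0, 0, -118, 0.5, 0, 0, 0, 0, -0.5, -126, 0.5, 0, 0, 0, 0, -0.5, -126, 0.5, 0, 0, 0, 0, -0.5, -126, 0.5]}}

```text
time: 1.9
tcp_pos: [0.5727, 0.1621, 0.0461]
eef_rot: [-0.172, 0.686, -0.172, -0.685]
ft_force: [-0.1, -0.3, -0.1]
opening: 0.501
```

Emit:
{"op": "arm_command", "data": {"moves": [0, 0, 0, 0, 0, 0, 0.2, 0, 0, 0, 0, 0, 0, 0, 0, 0, 0, 0, 0, 0, 0, 0, 0, 0, 0, 0, 0, 0, 0, 0, 0, 0, 0, 0, 0, 0, 0, 0, 0, 0, 0, 0, 0, 0, 0, 0, 0, 0, 0]}}

```text
time: 2.6
tcp_pos: [0.5734, 0.1623, 0.0477]
eef_rot: [-0.172, 0.687, -0.172, -0.685]
ft_force: [-2.1, -0.2, 6.1]
opening: 0.125
```

Emit:
{"op": "arm_command", "data": {"moves": [0, 0, 0, 0, 0, 10, 0, 0, 0, 0, 0, 0, 30, 0, 0, 0, 0, 0, 0, 60, 0, 0, 0, 0, 0, 0, 100, 0, 0, 0, 0, 0, 0, 130, 0, 0, 0, 0, 0, 0, 130, 0, 0, 0, 0, 0, 0, 130, 0]}}

```text
time: 3.3
tcp_pos: [0.573, 0.1626, 0.1773]
eef_rot: [-0.172, 0.687, -0.172, -0.685]
ft_force: [0.2, -0.2, -4.0]
opening: 0.128
```

Run:
```python
from h import *
import pickle
st=observe(); im=camera('wrist'); pickle.dump(st,open('st2.pkl','wb')); print(st['time'],st['tcp_pos'],st['eef_rot'],st['ft_force'],st['torque'],st['opening'])
cv2.imwrite('pics/wrist2.png',im[:,:,::-1])
cv2.imwrite('pics/side2.png',camera('side')[:,:,::-1])
```

```text
3.3 [0.5730211  0.16263002 0.17730214] [-0.17246997  0.68673858 -0.17151931 -0.68500026] [ 0.22613751 -0.20165545 -4.02978456] [-0.0283229   0.1069045  -0.01095229] 0.12778454134237568
```

View pics/wrist2.png

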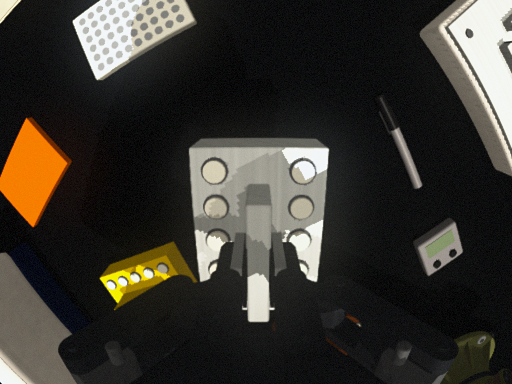

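View pics/side2.png

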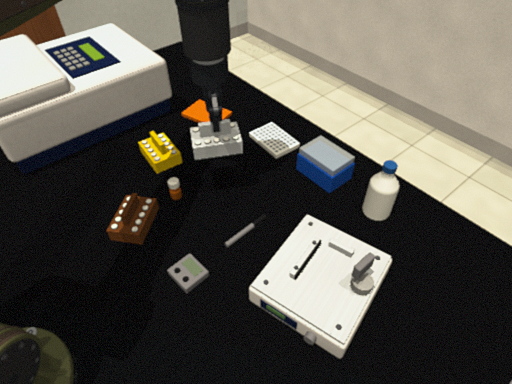

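Run:
```python
from h import *
import pickle
np.set_printoptions(precision=4,suppress=True)
st=pickle.load(open('st2.pkl','rb'))
Rt=q(st['eef_rot']).as_matrix(); print(Rt)
print('tool z yaw',np.degrees(np.arctan2(Rt[1,2],Rt[0,2])))
for z in (.1773-.0477+.038,.1773-.044+.038):
    P=np.array([onz('wrist',p,z,st) for p in [(214.5,170.5),(303,170.5),(216,207),(302,207)]])
    a=(P[0]+P[1])/2;b=(P[2]+P[3])/2
    d=P[0]-P[1]; yaw=np.degrees(np.arctan2(d[1],d[0]))-90
    e=np.array([np.cos(np.radians(yaw)),np.sin(np.radians(yaw))]); n=np.array([-e[1],e[0]])
    print(P,np.linalg.norm(d),np.linalg.norm(a-b),'yaw',yaw)
    for c in(a-e*.0422,b-e*.0211): print(c,'rel tcp along x',(c-st['tcp_pos'][:2])@e,'y',(c-st['tcp_pos'][:2])@n)
```

```text
[[ 0.0027 -0.4719 -0.8817]
 [ 0.0007 -0.8817  0.4719]
 [-1.     -0.0019 -0.0021]]
tool z yaw 151.84450206242946
[[0.6207 0.1637]
 [0.5985 0.1221]
 [0.6023 0.1736]
 [0.5799 0.1316]] 0.0471170877353972 0.02087600315506695 yaw -28.079680478690825
[0.5724 0.1628] rel tcp along x -0.0006318761396195468 y -0.00018510062460606468
[0.5725 0.1625] rel tcp along x -0.0004073348226507804 y -0.00033587364414296194
[[0.6213 0.1627]
 [0.5996 0.1222]
 [0.6034 0.1724]
 [0.5815 0.1314]] 0.045971045918893096 0.020368230418527207 yaw -28.079680478690825
[0.5732 0.1623] rel tcp along x 0.0003350533994431521 y -0.0001784511705448021
[0.5738 0.1618] rel tcp along x 0.0010673542096093674 y -0.00032555689667502715
```

The block is held and centred on the tool to within 1 mm, with its yaw aligned. The wrist force puts it at about 0.41 kg. Next I carry it above the shaker.

Emit:
{"op": "arm_command", "data": {"moves": [0, 0, 3, -2, -25, 10, 0, 0, 0, 8, -5, -65, 20, 0, 0, 0, 14, -9, -110, 25, 0, 0, 0, 20, -14, -155, 25, 0, 0, 0, 26, -18, -200, 25, 0, 0, 0, 32, -23, -245, 25, 0, 0, 0, 37, -27, -290, 25, 0, 0, 0, 41, -30, -330, 25, 0, 0, 0, 42.9, -33, -362, 25, 0, 0, 0, 42.9, -33, -375, 25, 0]}}

```text
time: 4.4
tcp_pos: [0.5379, -0.2153, 0.1981]
eef_rot: [-0.09, -0.7, -0.09, 0.702]
ft_force: [-0.5, 0.6, -3.5]
opening: 0.126
```

Emit:
{"op": "arm_command", "data": {"moves": [0, 0, 0, 0, 0, 0, 0, 0, 0, 0, 0, 0, 0, 0, 0, 0, 0, 0, 0, 0, 0]}}

```text
time: 4.7
tcp_pos: [0.5379, -0.2142, 0.1973]
eef_rot: [-0.09, -0.7, -0.09, 0.703]
ft_force: [0.2, 0.2, -3.7]
opening: 0.127
```

Run:
```python
from h import *
import pickle
st=observe(); im=camera('wrist'); pickle.dump(st,open('st3.pkl','wb')); print(st['time'],st['tcp_pos'],st['eef_rot'],st['joint_positions'],st['ft_force'],st['opening'])
cv2.imwrite('pics/wrist3.png',im[:,:,::-1])
im=camera('side')[:,:,::-1]; cv2.imwrite('pics/side3.png',im); crop(im,200,130,410,360,3.3,'pics/side3c.png') 
im=camera('scene')[:,:,::-1]; cv2.imwrite('pics/scene3.png',im); crop(im,130,60,290,210,4,'pics/scene3c.png')
```

```text
4.7 [ 0.53793037 -0.21422044  0.19730504] [-0.09023707 -0.69983783 -0.09035794  0.70279423] [-3.24164944e-02 -1.32129772e-02 -3.09164649e-02  4.99339167e-04
 -1.55724742e+00  1.85930479e+00] [ 0.2367011   0.24581557 -3.70982788] 0.12702037435396502
```

View pics/wrist3.png

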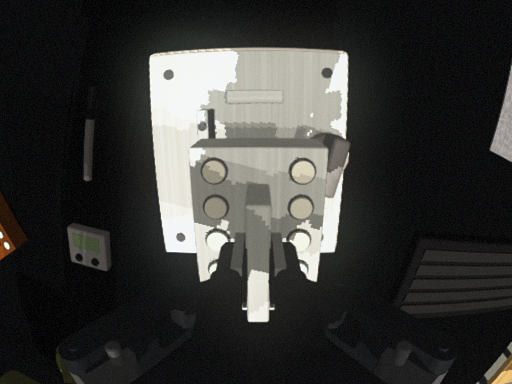

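View pics/side3c.png

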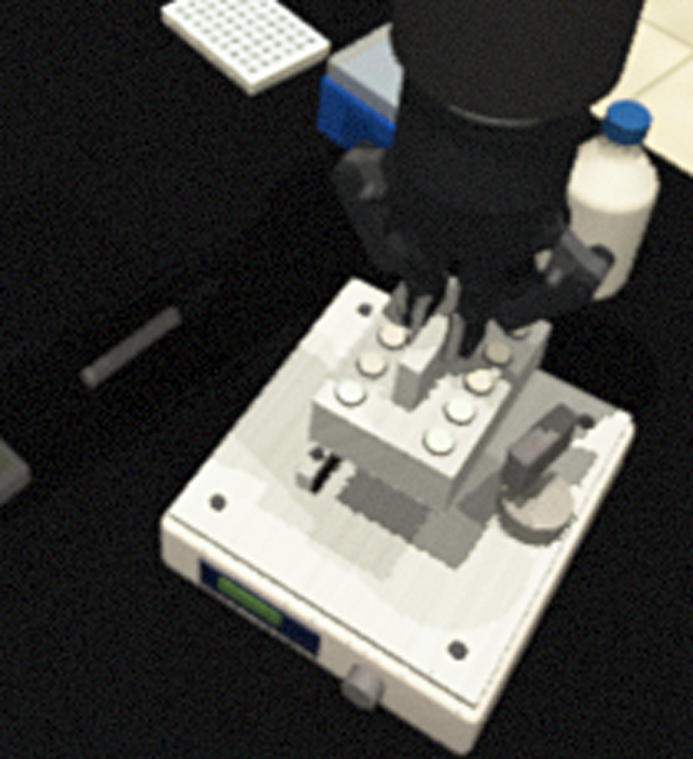

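View pics/scene3c.png

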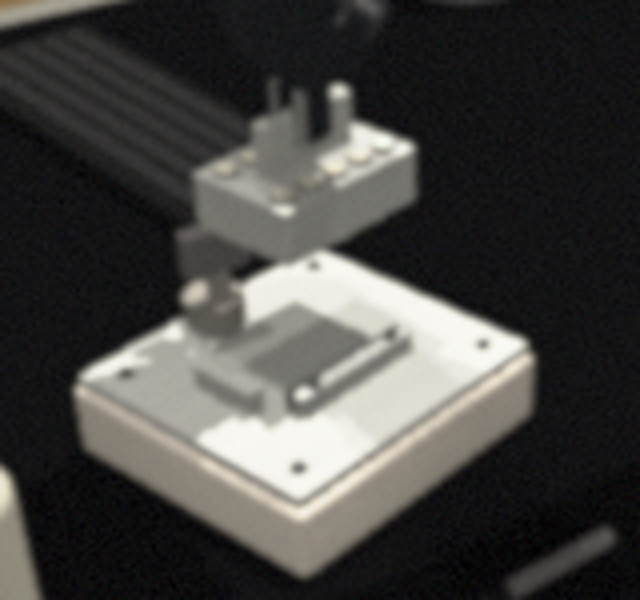

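```bash
crop() { :; }
python3 - <<'E'
from h import *
crop('pics/wrist3.png',140,40,360,270,3.3,'pics/w3c.png')
im=cv2.imread('pics/wrist3.png'); crop(cv2.convertScaleAbs(im,alpha=.8),190,80,360,220,4.7,'pics/w3d.png')
E
```

```text
(no output)
```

View pics/w3d.png

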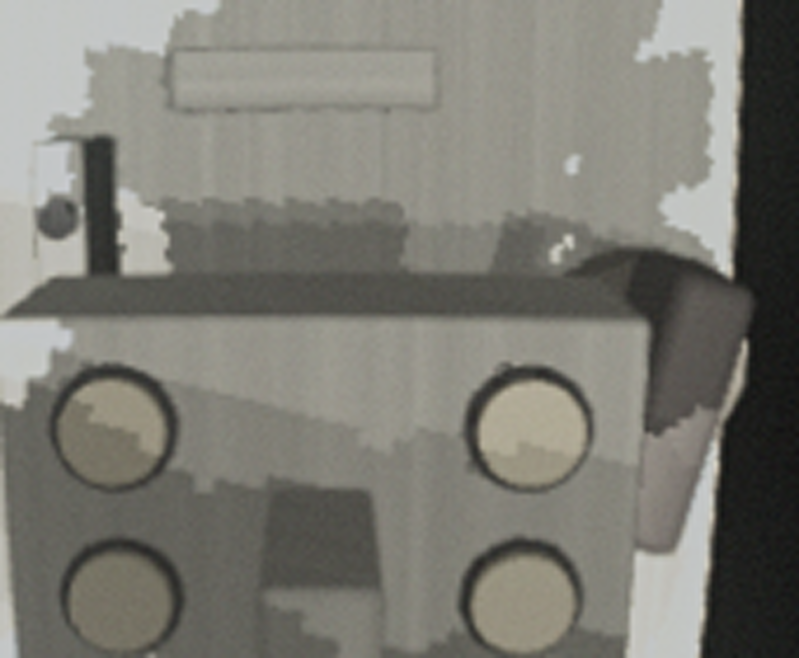

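View pics/w3c.png

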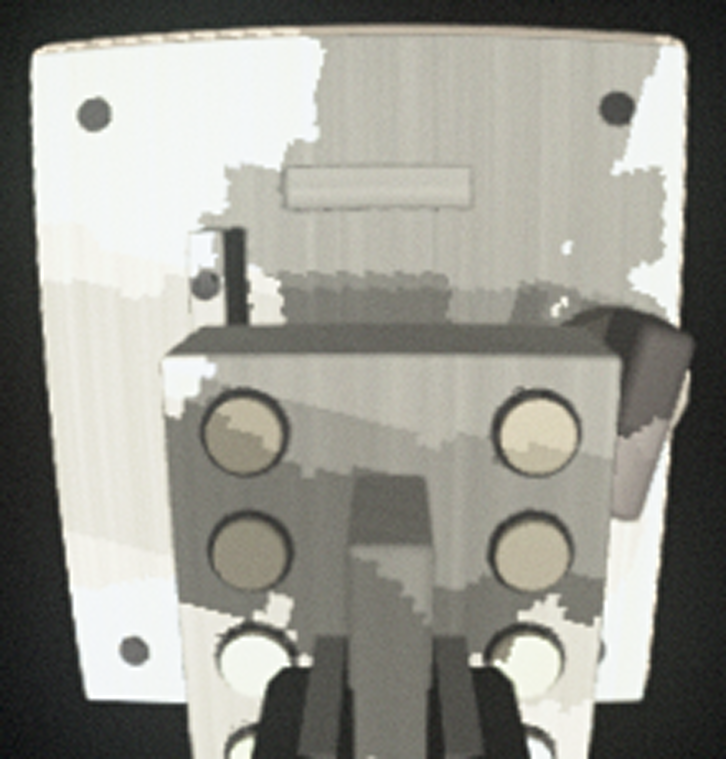

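Run:
```python
from h import *
import pickle
np.set_printoptions(precision=4,suppress=True)
st=pickle.load(open('st3.pkl','rb'))
W=lambda p:(140+p[0]/3.3,40+p[1]/3.3); D=lambda p:(190+p[0]/4.7,80+p[1]/4.7)
s=np.array([onz('wrist',W(p),.058,st) for p in [(94,114.5),(617,108),(134,650)]])
C=(s[1]+s[2])/2; print('screws',s,'centre',C)
d=s[0]-s[2]; yaw=np.arctan2(d[1],d[0]); d2=s[0]-s[1]; yaw2=np.arctan2(d2[1],d2[0])-np.pi/2; print(np.degrees([yaw,yaw2]),np.linalg.norm(d),np.linalg.norm(d2))
for Cc,y in ((C,(yaw+yaw2)/2),(np.array([.5523,-.1996]),np.radians(14.8))):
    e=np.array([np.cos(y),np.sin(y)]);n=np.array([-e[1],e[0]])
    L=lambda p:np.array([(p-Cc)@e,(p-Cc)@n])
    print('stop bottom',L(onz('wrist',D((172,111)),.058,st)),L(onz('wrist',D((437,108)),.058,st)))
    print('stop top back',L(onz('wrist',D((172,48)),.074,st)),L(onz('wrist',D((437,48)),.074,st)))
    print('fence',[L(onz('wrist',D((118,p)),.058,st)) for p in(150,250)],'far top',L(onz('wrist',D((112,136)),.074,st)),'rubber left',L(onz('wrist',D((86,180)),.074,st)))
    print('block',L(st['tcp_pos'][:2]))
Rt=q(st['eef_rot']).as_matrix(); print('block yaw',np.degrees(np.arctan2(Rt[1,2],Rt[0,2]))-180)
k=np.array([onz('wrist',D(p),.134,st) for p in [(672,270),(755,300),(675,550),(635,552)]]);print(k)
a=(k[0]+k[1])/2;b=(k[2]+k[3])/2; print('knob',(a+b)/2,np.degrees(np.arctan2(*(a-b)[::-1])),np.linalg.norm(a-b))
```

```text
screws [[ 0.6154 -0.1061]
 [ 0.6541 -0.251 ]
 [ 0.4511 -0.15  ]] centre [ 0.5526 -0.2005]
[14.9625 14.9321] 0.17005039578114528 0.15000598477396668
stop bottom [0.0544 0.0194] [ 0.0547 -0.0334]
stop top back [0.067  0.0175] [ 0.0667 -0.032 ]
fence [array([0.0468, 0.0305]), array([0.0264, 0.0311])] far top [0.0506 0.0292] rubber left [0.0423 0.0345]
block [-0.0177 -0.0095]
stop bottom [0.0545 0.0186] [ 0.0549 -0.0342]
stop top back [0.067  0.0168] [ 0.0669 -0.0328]
fence [array([0.0468, 0.0297]), array([0.0263, 0.0302])] far top [0.0505 0.0284] rubber left [0.0422 0.0337]
block [-0.0176 -0.0105]
block yaw -345.3264807970403
[[ 0.6016 -0.2527]
 [ 0.601  -0.2669]
 [ 0.5591 -0.2677]
 [ 0.5571 -0.2614]]
knob [ 0.5797 -0.2622] 6.22058818510608 0.04345408874092439
```

Emit:
{"op": "arm_command", "data": {"moves": [0, 0, 0.3, 0, 0, -30, 0, 0, 0, 0.3, 0, 0, -55, 0, 0, 0, 0.3, 0, 0, -72, 0, 0, 0, 0.3, 0, 0, -80, 0, 0, 0, 0.3, 0, 0, -80, 0, 0, 0, 0.3, 0, 0, -80, 0]}}

```text
time: 5.45
tcp_pos: [0.5388, -0.2143, 0.1194]
eef_rot: [-0.093, -0.701, -0.092, 0.702]
ft_force: [-0.1, 0.1, -3.4]
opening: 0.125
```

```bash
cat > loc.py <<'E'
from h import *
np.set_printoptions(precision=4,suppress=True)
C=np.array([.5525,-.2003]);Y=np.radians(14.95); E=np.array([np.cos(Y),np.sin(Y)]);N=np.array([-E[1],E[0]])
def L(p): p=np.array(p[:2]); return np.array([(p-C)@E,(p-C)@N])
if __name__=='__main__':
    st=observe(); Rt=q(st['eef_rot']).as_matrix()
    print(st['time'],'tcp',st['tcp_pos'],'local mm',L(st['tcp_pos'])*1000,'F',st['ft_force'],'Floc',st['ft_force'][:2]@E,st['ft_force'][:2]@N,'T',st['torque'],'op',st['opening'],'tooly yaw',np.degrees(np.arctan2(Rt[1,1],Rt[0,1])),'tilt',np.degrees(Rt[:2,0]))
E
python3 loc.py
```

```text
5.45 tcp [ 0.5388 -0.2143  0.1194] local mm [-16.8772  -9.9968] F [-0.1109  0.0847 -3.4013] Floc -0.08525945343219897 0.11045185832204829 T [-0.0114 -0.0152 -0.0073] op 0.12495319672152108 tooly yaw -74.97186856088138 tilt [-0.0753 -0.0876]
```

Emit:
{"op": "arm_command", "data": {"moves": [0, 0, 0, 0, 0, -5, 0, 0, 0, 0, 0, 0, -10, 0, 0, 0, 0, 0, 0, -12, 0, 0, 0, 0, 0, 0, -12, 0]}}

```text
time: 5.85
tcp_pos: [0.5385, -0.2143, 0.1069]
eef_rot: [-0.093, -0.7, -0.092, 0.702]
ft_force: [-0.0, 0.6, -4.8]
opening: 0.125
```

```bash
python3 loc.py
```

```text
5.85 tcp [ 0.5385 -0.2143  0.1069] local mm [-17.1281  -9.8855] F [-0.0099  0.6235 -4.7643] Floc 0.15124500716482267 0.6049850768161943 T [0.0137 0.0067 0.0169] op 0.12527816659403698 tooly yaw -74.97828969857142 tilt [-0.1227 -0.0762]
```

Emit:
{"op": "arm_command", "data": {"moves": [0, 0, 0, 0, 0, -1, 0, 0, 0, 0, 0, 0, -2, 0, 0, 0, 0, 0, 0, -2, 0]}}

```text
time: 6.15
tcp_pos: [0.5387, -0.2145, 0.1059]
eef_rot: [-0.093, -0.701, -0.092, 0.702]
ft_force: [-1.5, -0.0, 1.0]
opening: 0.123
```

Emit:
{"op": "arm_command", "data": {"moves": [0, 0, 0, 0, 0, -1, 0, 0, 0, 0, 0, 0, -1, 0]}}

```text
time: 6.35
tcp_pos: [0.5389, -0.2147, 0.1057]
eef_rot: [-0.093, -0.701, -0.092, 0.701]
ft_force: [-3.5, 0.5, 3.1]
opening: 0.124
```

Emit:
{"op": "arm_command", "data": {"moves": [0, 0, 0, 3, 0.8, 0.5, 0, 0, 0, 0, 6, 1.6, 0.5, 0, 0, 0, 0, 9, 2.4, 0.5, 0, 0, 0, 0, 12, 3.2, 0.5, 0, 0, 0, 0, 13, 3.5, 0.5, 0, 0, 0, 0, 13, 3.5, 0.5, 0]}}

```text
time: 6.95
tcp_pos: [0.5522, -0.2111, 0.1059]
eef_rot: [-0.093, -0.701, -0.092, 0.701]
ft_force: [0.2, 0.2, -3.3]
opening: 0.117
```

```bash
python3 loc.py
```

```text
6.95 tcp [ 0.5522 -0.2111  0.1059] local mm [ -3.0992 -10.3083] F [ 0.232   0.1827 -3.2572] Floc 0.27122760377882 0.11662846394424664 T [ 0.028  -0.1583  0.0071] op 0.11698799473068584 tooly yaw -74.95947226928044 tilt [-0.0142 -0.1282]
```

Emit:
{"op": "arm_command", "data": {"moves": [0, 0, 0, 1, 0.3, 0, 0, 0, 0, 0, 2, 0.5, 0, 0, 0, 0, 0, 3, 0.8, 0, 0, 0, 0, 0, 4, 1.1, 0, 0]}}

```text
time: 7.35
tcp_pos: [0.5562, -0.21, 0.1059]
eef_rot: [-0.093, -0.701, -0.092, 0.701]
ft_force: [-0.3, 0.5, -2.0]
opening: 0.127
```

```bash
python3 loc.py
```

```text
7.35 tcp [ 0.5562 -0.21    0.1059] local mm [  1.0649 -10.2845] F [-0.2592  0.471  -1.9663] Floc -0.12896092970193987 0.5218966448984382 T [-0.0825  0.3568  0.0548] op 0.12731720874481406 tooly yaw -74.96416047673478 tilt [-0.0171 -0.1277]
```

Emit:
{"op": "arm_command", "data": {"moves": [0, 0, 0, 1, 0.3, 0, 0, 0, 0, 0, 2, 0.5, 0, 0, 0, 0, 0, 2, 0.5, 0, 0]}}

```text
time: 7.65
tcp_pos: [0.5571, -0.2097, 0.1061]
eef_rot: [-0.093, -0.7, -0.092, 0.702]
ft_force: [-6.6, 0.7, 1.6]
opening: 0.126
```

```bash
python3 loc.py
```

```text
7.65 tcp [ 0.5571 -0.2097  0.1061] local mm [  1.9616 -10.2982] F [-6.606   0.6801  1.5952] Floc -6.206954022365188 2.3612205556439654 T [0.1562 2.1341 0.0503] op 0.1262559059473097 tooly yaw -74.980681916328 tilt [-0.1801 -0.1474]
```

Emit:
{"op": "arm_command", "data": {"moves": [0, 0, 0, 0, 1, 0, 0, 0, 0, 0, -0.2, 2, 0, 0, 0, 0, 0, -0.5, 3, 0, 0, 0, 0, 0, -0.5, 3, 0, 0]}}

```text
time: 8.05
tcp_pos: [0.5564, -0.2071, 0.1062]
eef_rot: [-0.093, -0.7, -0.091, 0.702]
ft_force: [-2.1, -5.1, -1.0]
opening: 0.127
```

```bash
python3 loc.py
```

```text
8.05 tcp [ 0.5564 -0.2071  0.1062] local mm [ 1.9968 -7.6041] F [-2.133  -5.1354 -1.0129] Floc -3.3856472976426524 -4.4112704975384185 T [-1.4949  0.9408 -0.0716] op 0.12711704495159112 tooly yaw -74.99504087559517 tilt [-0.1921 -0.191 ]
```

Emit:
{"op": "arm_command", "data": {"moves": [0, 0, 0, 0, 0, -1, 0, 0, 0, 0, 0.3, 0.3, -2, 0, 0, 0, 0, 0.3, 0.3, -2, 0]}}

```text
time: 8.35
tcp_pos: [0.5564, -0.2074, 0.106]
eef_rot: [-0.094, -0.7, -0.091, 0.702]
ft_force: [-7.7, -3.1, 5.9]
opening: 0.126
```

Emit:
{"op": "arm_command", "data": {"moves": [0, 0, 0, 0, 0, 0, 0.15, 0, 0, 0, 0, 0, 0, 0.25, 0, 0, 0, 0, 0, 0, 0.3, 0, 0, 0, 0, 0, 0, 0.3, 0, 0, 0, 0, 0, 0, 0.3]}}

```text
time: 8.85
tcp_pos: [0.5565, -0.2072, 0.1058]
eef_rot: [-0.094, -0.7, -0.091, 0.702]
ft_force: [0.6, -0.0, 0.5]
opening: 0.299
```

```bash
python3 loc.py
```

```text
8.85 tcp [ 0.5565 -0.2072  0.1058] local mm [ 2.101  -7.7127] F [ 0.6334 -0.0065  0.5092] Floc 0.6102339753096073 -0.1697083445158686 T [0.0344 0.0441 0.0351] op 0.2990159964506741 tooly yaw -74.98081415506026 tilt [-0.1855 -0.2524]
```

Emit:
{"op": "arm_command", "data": {"moves": [0, 0, 0, 0, 0, 10, 0.3, 0, 0, 0, 0, 0, 30, 0.3, 0, 0, 0, 0, 0, 60, 0.3, 0, 0, 0, 0, 0, 90, 0.3, 0, 0, 0, 0, 0, 100, 0.3, 0, 0, 0, 0, 0, 100, 0.3]}}

```text
time: 9.45
tcp_pos: [0.5574, -0.2074, 0.2084]
eef_rot: [0.094, 0.701, 0.091, -0.701]
ft_force: [0.5, -0.5, -0.1]
opening: 0.299
```

```bash
python3 loc.py
python3 - <<'E'
from h import *
import pickle
st=observe(); im=camera('wrist'); pickle.dump(st,open('st4.pkl','wb'))
cv2.imwrite('pics/wrist4.png',im[:,:,::-1]); crop(np.ascontiguousarray(im[:,:,::-1]),140,40,360,270,3.3,'pics/w4c.png')
im=np.ascontiguousarray(camera('side')[:,:,::-1]); cv2.imwrite('pics/side4.png',im); crop(im,235,190,405,360,3.8,'pics/side4c.png')
E
```

```text
9.45 tcp [ 0.5574 -0.2074  0.2084] local mm [ 2.8787 -8.1198] F [ 0.5376 -0.4759 -0.0955] Floc 0.39665060881022834 -0.5984603519545483 T [ 0.0669 -0.0325  0.044 ] op 0.2986104087111264 tooly yaw -74.98229016436618 tilt [ 0.0572 -0.2849]
```

View pics/w4c.png

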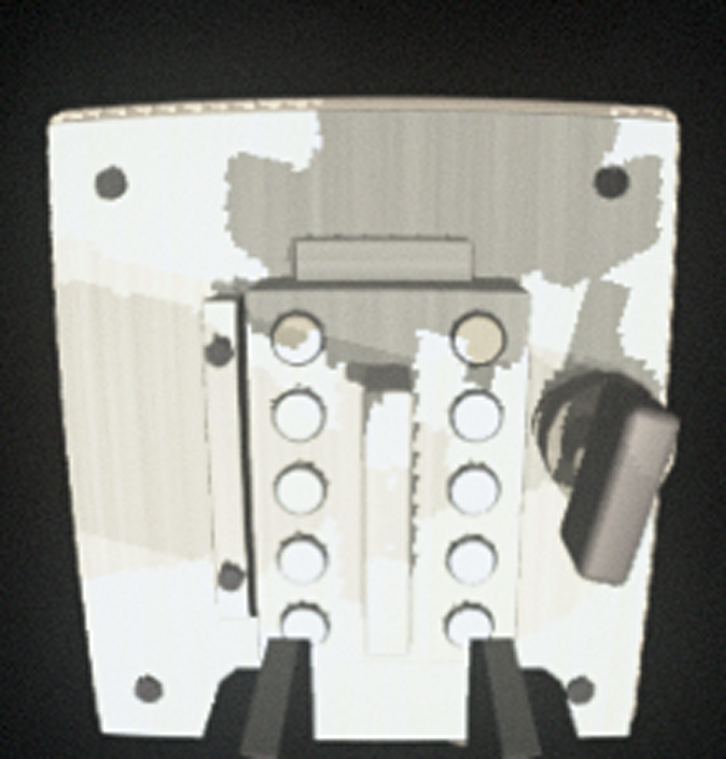

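View pics/side4c.png

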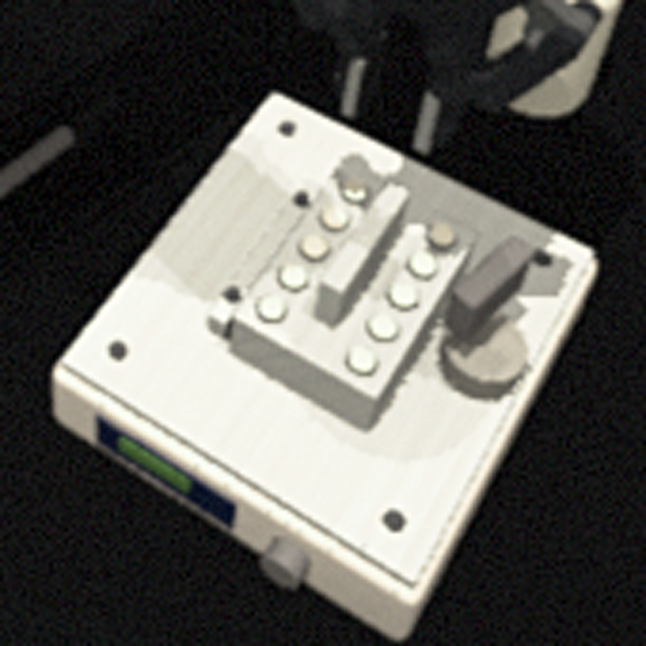

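Run:
```python
from loc import *
import pickle
st=pickle.load(open('st4.pkl','rb'))
W=lambda p:(140+p[0]/3.3,40+p[1]/3.3)
P=np.array([L(onz('wrist',W(p),.096,st)) for p in [(298,338),(479,338),(299,415),(476,416),(300,490),(474,489),(302,559),(471,559)]])*1000; print(P)
l=P[0::2];r=P[1::2]; print('mid',(l+r)/2,'yaw err',np.degrees((l[0]-l[-1])[1]/(l[0]-l[-1])[0]),np.degrees((r[0]-r[-1])[1]/(r[0]-r[-1])[0]))
k=np.array([L(onz('wrist',W(p),.134,st)) for p in [(637,408),(679,420),(622,580),(580,573)]])*1000; print('knob',k,k.mean(0))
for a,b in((0,3),(1,2)): d=k[a]-k[b]; print(np.degrees(np.arctan2(d[1],d[0])),np.hypot(*d))
ax=C+E*.010+N*(-.066); print('axis world',ax, 'px crop',[(proj('wrist',[*ax,z],st)-[140,40])*3.3 for z in(.134,.102,.08)])
```

```text
[[ 42.5426  15.0445]
 [ 42.5959 -32.5063]
 [ 21.6472  15.1989]
 [ 21.4017 -32.2105]
 [  0.4997  15.4444]
 [  0.8019 -32.234 ]
 [-19.917   15.4628]
 [-19.9178 -32.0351]]
mid [[ 42.5693  -8.7309]
 [ 21.5245  -8.5058]
 [  0.6508  -8.3948]
 [-19.9174  -8.2862]] yaw err -0.383673026121 -0.43188460672457923
knob [[ 33.1316 -66.1932]
 [ 30.4067 -76.7265]
 [-10.1905 -65.9992]
 [ -8.1788 -55.2229]] [ 11.2922 -66.0355]
-14.872153705224722 42.74226297909046
-14.801323404133358 41.990565310565174
axis world [ 0.5792 -0.2615] px crop [array([629.0244, 502.3176]), array([601.2312, 463.5926]), array([585.3713, 441.7197])]
```

The block reads home: its local x is about 0.4 mm, against the fence, with yaw error about 0.4°. The knob bar is at about 0.26 rad. I'll approach the knob next.

Emit:
{"op": "arm_command", "data": {"moves": [0, 0, -5, 7, -18, 0, 0.3, 0, 0, -10, 14, -36, 0, 0.35, 0, 0, -15, 22, -54, -10, 0.4, 0, 0, -15, 22, -54, -30, 0.4, 0, 0, -15, 22, -54, -45, 0.4, 0, 0, -15, 22, -54, -48, 0.4, 0, 0, -15, 22, -54, -48, 0.4]}}

```text
time: 10.25
tcp_pos: [0.5778, -0.2606, 0.1558]
eef_rot: [-0.001, -0.705, 0.0, 0.71]
ft_force: [0.4, 0.0, 0.6]
opening: 0.403
```

```bash
python3 loc.py
python3 - <<'E'
from h import *
import pickle
st=observe(); im=camera('wrist'); pickle.dump(st,open('st5.pkl','wb'))
cv2.imwrite('pics/wrist5.png',im[:,:,::-1])
E
```

```text
10.25 tcp [ 0.5778 -0.2606  0.1558] local mm [  8.8531 -64.775 ] F [0.3745 0.0488 0.6072] Floc 0.37439179457725347 -0.049459071246780506 T [ 0.0239 -0.0366  0.0177] op 0.40264869370941325 tooly yaw -89.94234962756255 tilt [-0.4017 -0.132 ]
```

View pics/wrist5.png

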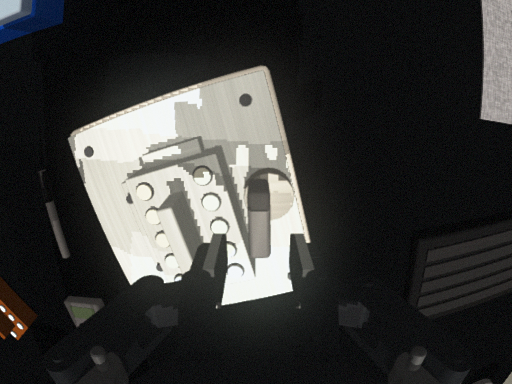

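Emit:
{"op": "arm_command", "data": {"moves": [0, 0, 0, 1.5, -1, -12, 0.4, 0, 0, 0, 1.5, -1, -25, 0.4, 0, 0, 0, 1.5, -1, -38, 0.4, 0, 0, 0, 1.5, -1, -47, 0.4, 0, 0, 0, 1.5, -1, -48, 0.4, 0, 0, 0, 1.5, -1, -48, 0.4]}}

```text
time: 10.9
tcp_pos: [0.5796, -0.2618, 0.1088]
eef_rot: [-0.001, -0.705, 0.001, 0.709]
ft_force: [-0.1, 0.4, 0.6]
opening: 0.401
```

```bash
python3 loc.py
```

```text
10.9 tcp [ 0.5796 -0.2618  0.1088] local mm [ 10.3499 -66.4479] F [-0.0698  0.3629  0.6099] Floc 0.02622686552285661 0.3686495735630104 T [-0.022  -0.0282  0.0307] op 0.4009716382701946 tooly yaw -89.93619418423178 tilt [-0.3275 -0.1765]
```

Well centred, so I close on the bar.

Emit:
{"op": "arm_command", "data": {"moves": [0, 0, 0, 0, 0, 0, 0.2, 0, 0, 0, 0, 0, 0, 0.05, 0, 0, 0, 0, 0, 0, 0, 0, 0, 0, 0, 0, 0, 0, 0, 0, 0, 0, 0, 0, 0, 0, 0, 0, 0, 0, 0, 0]}}

```text
time: 11.5
tcp_pos: [0.58, -0.2615, 0.1098]
eef_rot: [-0.002, -0.706, 0.001, 0.709]
ft_force: [-1.2, 5.4, 4.5]
opening: 0.155
```

```bash
python3 loc.py
```

```text
11.5 tcp [ 0.58   -0.2615  0.1098] local mm [ 10.7884 -66.2415] F [-1.1738  5.3647  4.5048] Floc 0.2498615253724356 5.4859613613096645 T [ 1.7121  0.5795 -0.0245] op 0.15464313067584964 tooly yaw -89.91849858005747 tilt [-0.254  -0.1699]
```

Emit:
{"op": "arm_command", "data": {"moves": [0, 0, -3, 0, 0, 0, 0, 0, 0, -8, 0, 0, 0, 0, 0, 0, -14, 0, 0, 0, 0, 0, 0, -20, 0, 0, 0, 0, 0, 0, -26, 0, 0, 0, 0, 0, 0, -32, 0, 0, 0, 0, 0, 0, -38, 0, 0, 0, 0, 0, 0, -44, 0, 0, 0, 0, 0, 0, -50, 0, 0, 0, 0, 0, 0, -50, 0, 0, 0, 0]}}

```text
time: 12.5
tcp_pos: [0.5797, -0.2622, 0.1099]
eef_rot: [0.298, -0.639, 0.299, 0.643]
ft_force: [-1.9, -1.2, 1.7]
opening: 0.151
```

```bash
python3 loc.py
```

```text
12.5 tcp [ 0.5797 -0.2622  0.1099] local mm [ 10.2754 -66.8024] F [-1.8853 -1.2357  1.6962] Floc -2.1402946810350936 -0.7074587862345774 T [-0.1247  0.6476 -0.0659] op 0.15131604146530442 tooly yaw -140.00107475652422 tilt [-0.3259  0.0371]
```

Emit:
{"op": "arm_command", "data": {"moves": [0, 0, -4, 0, 0.5, 0, 0, 0, 0, -8, 0, 0.5, 0, 0, 0, 0, -12, 0, 0.5, 0, 0, 0, 0, -16, 0, 0.5, 0, 0, 0, 0, -18, 0, 0.5, 0, 0]}}

```text
time: 13.0
tcp_pos: [0.5793, -0.2624, 0.1098]
eef_rot: [0.395, -0.584, 0.396, 0.588]
ft_force: [-1.8, -0.6, 1.0]
opening: 0.151
```

```bash
python3 loc.py
```

```text
13.0 tcp [ 0.5793 -0.2624  0.1098] local mm [  9.924  -66.8761] F [-1.7575 -0.6067  1.0478] Floc -1.8545512866854426 -0.13280584545631707 T [-0.1507  0.5594  0.066 ] op 0.15100178400254666 tooly yaw -157.97402029090227 tilt [-0.3271  0.09  ]
```

Emit:
{"op": "arm_command", "data": {"moves": [0, 0, -2, 0, 0.2, 0, 0, 0, 0, -4, 0, 0.2, 0, 0, 0, 0, -4, 0, 0.2, 0, 0]}}

```text
time: 13.3
tcp_pos: [0.5793, -0.2624, 0.1098]
eef_rot: [0.414, -0.571, 0.416, 0.575]
ft_force: [-1.5, 0.6, 1.2]
opening: 0.153
```

```bash
python3 loc.py
```

```text
13.3 tcp [ 0.5793 -0.2624  0.1098] local mm [  9.8408 -66.8845] F [-1.5429  0.6466  1.1722] Floc -1.3238457026754626 1.0227276436352037 T [ 0.2217  0.34   -0.0883] op 0.15293398932097757 tooly yaw -161.8558035522968 tilt [-0.3255  0.0957]
```

Emit:
{"op": "arm_command", "data": {"moves": [0, 0, -2, 0, 0.2, 0, 0, 0, 0, -3, 0, 0.2, 0, 0]}}

```text
time: 13.5
tcp_pos: [0.5792, -0.2624, 0.1098]
eef_rot: [0.429, -0.56, 0.43, 0.564]
ft_force: [-2.3, 0.4, 1.4]
opening: 0.152
```

```bash
python3 loc.py
```

```text
13.5 tcp [ 0.5792 -0.2624  0.1098] local mm [  9.7991 -66.8888] F [-2.3429  0.3752  1.3629] Floc -2.166775730601341 0.9668836795827609 T [0.0969 0.2714 0.1332] op 0.15226665806289555 tooly yaw -164.78161562359335 tilt [-0.3207  0.0934]
```

Emit:
{"op": "arm_command", "data": {"moves": [0, 0, -1, 0, 0, 0, 0, 0, 0, -2, 0, 0, 0, 0]}}

```text
time: 13.7
tcp_pos: [0.5792, -0.2624, 0.1098]
eef_rot: [0.438, -0.552, 0.44, 0.556]
ft_force: [-1.9, 1.2, 1.5]
opening: 0.152
```

```bash
python3 loc.py
```

```text
13.7 tcp [ 0.5792 -0.2624  0.1098] local mm [  9.751  -66.9244] F [-1.8854  1.2087  1.5317] Floc -1.5097949325642175 1.6541845716810377 T [0.2421 0.4229 0.1171] op 0.1517223530318497 tooly yaw -166.78243486056377 tilt [-0.3185  0.1038]
```

Emit:
{"op": "arm_command", "data": {"moves": [0, 0, -1, 0, 0, 0, 0, 0, 0, -2, 0, 0, 0, 0]}}

```text
time: 13.9
tcp_pos: [0.5792, -0.2624, 0.1099]
eef_rot: [0.448, -0.544, 0.45, 0.548]
ft_force: [-2.2, 0.0, 3.0]
opening: 0.156
```

```bash
python3 loc.py
```

```text
13.9 tcp [ 0.5792 -0.2624  0.1099] local mm [  9.7305 -66.8932] F [-2.2266  0.0035  2.9511] Floc -2.1503640797749872 0.5778455090333244 T [0.294  0.4058 0.1504] op 0.15647559681620488 tooly yaw -168.83225583782584 tilt [-0.3195  0.1146]
```

Emit:
{"op": "arm_command", "data": {"moves": [0, 0, -1, 0, 0, 0, 0, 0, 0, -2, 0, 0, 0, 0]}}

```text
time: 14.1
tcp_pos: [0.5791, -0.2624, 0.1098]
eef_rot: [0.458, -0.536, 0.46, 0.54]
ft_force: [-1.9, 0.7, 1.2]
opening: 0.153
```

```bash
python3 loc.py
```

```text
14.1 tcp [ 0.5791 -0.2624  0.1098] local mm [  9.6853 -66.9047] F [-1.861   0.7488  1.1943] Floc -1.6048204254224336 1.2035679094175729 T [0.262  0.4437 0.1656] op 0.1528029696473144 tooly yaw -170.9116018301601 tilt [-0.3198  0.1251]
```

Emit:
{"op": "arm_command", "data": {"moves": [0, 0, -1, 0, 0, 0, 0, 0, 0, -2, 0, 0, 0, 0]}}

```text
time: 14.3
tcp_pos: [0.5791, -0.2625, 0.1098]
eef_rot: [0.468, -0.528, 0.469, 0.532]
ft_force: [-2.0, 0.9, 1.9]
opening: 0.151
```

```bash
python3 loc.py
```

```text
14.3 tcp [ 0.5791 -0.2625  0.1098] local mm [  9.635  -66.9104] F [-1.9837  0.8986  1.8677] Floc -1.6847440337872448 1.3799513313011655 T [0.312  0.471  0.1685] op 0.15085697303511833 tooly yaw -172.99560869004563 tilt [-0.3223  0.1354]
```

Emit:
{"op": "arm_command", "data": {"moves": [0, 0, -1, 0, 0, 0, 0, 0, 0, -2, 0, 0, 0, 0]}}

```text
time: 14.5
tcp_pos: [0.5791, -0.2624, 0.1098]
eef_rot: [0.477, -0.519, 0.479, 0.523]
ft_force: [-2.0, 0.7, 2.3]
opening: 0.149
```

```bash
python3 loc.py
```

```text
14.5 tcp [ 0.5791 -0.2624  0.1098] local mm [  9.6217 -66.8913] F [-2.0182  0.6733  2.3184] Floc -1.7761618594595603 1.1711164587878766 T [0.2866 0.4761 0.1002] op 0.1492659009625558 tooly yaw -175.07816388923098 tilt [-0.3208  0.1472]
```

Emit:
{"op": "arm_command", "data": {"moves": [0, 0, -1, 0, 0, 0, 0, 0, 0, -2, 0, 0, 0, 0]}}

```text
time: 14.7
tcp_pos: [0.579, -0.2625, 0.1098]
eef_rot: [0.487, -0.51, 0.488, 0.514]
ft_force: [-2.5, 0.8, 1.7]
opening: 0.15
```

```bash
python3 loc.py
```

```text
14.7 tcp [ 0.579  -0.2625  0.1098] local mm [  9.5679 -66.9092] F [-2.5296  0.7583  1.7195] Floc -2.2483314393385894 1.385163071830982 T [0.2129 0.52   0.2369] op 0.1503293375819333 tooly yaw -177.16015055967628 tilt [-0.3224  0.155 ]
```

Emit:
{"op": "arm_command", "data": {"moves": [0, 0, -1, 0, 0, 0, 0, 0, 0, -1, 0, 0, 0, 0]}}

```text
time: 14.9
tcp_pos: [0.579, -0.2625, 0.1098]
eef_rot: [0.491, -0.506, 0.493, 0.51]
ft_force: [-3.0, -0.4, 2.3]
opening: 0.147
```

```bash
python3 loc.py
```

```text
14.9 tcp [ 0.579  -0.2625  0.1098] local mm [  9.536  -66.9523] F [-2.9815 -0.4412  2.3111] Floc -2.9944298743845197 0.3428494610745572 T [0.2009 0.4971 0.1659] op 0.14710114397478335 tooly yaw -178.20571585541717 tilt [-0.3208  0.1581]
```

Emit:
{"op": "arm_command", "data": {"moves": [0, 0, -1, 0, 0, 0, 0, 0, 0, -1, 0, 0, 0, 0]}}

```text
time: 15.1
tcp_pos: [0.579, -0.2625, 0.1098]
eef_rot: [0.496, -0.501, 0.497, 0.505]
ft_force: [-3.0, -0.5, 1.4]
opening: 0.151
```

```bash
python3 loc.py
```

```text
15.1 tcp [ 0.579  -0.2625  0.1098] local mm [  9.5072 -66.9355] F [-2.975  -0.54    1.3745] Floc -3.0135960066323815 0.24580539301207027 T [0.1601 0.5129 0.3163] op 0.15125569350387236 tooly yaw -179.2436865140134 tilt [-0.3216  0.1622]
```

Run:
```python
from h import *
import pickle
st=observe();im=np.ascontiguousarray(camera('wrist')[:,:,::-1]); pickle.dump(st,open('st6.pkl','wb'));cv2.imwrite('pics/wrist6.png',im)
s2=observe();print(st['torque'],s2['torque'])
im=np.ascontiguousarray(camera('side')[:,:,::-1]); cv2.imwrite('pics/side6.png',im); crop(im,235,190,405,360,3.8,'pics/side6c.png') 
print(observe()['torque'])
```

```text
[0.16012629 0.51292387 0.31634659] [0.23254473 0.57829599 0.24054687]
[0.22206426 0.51703804 0.20245021]
```

View pics/wrist6.png

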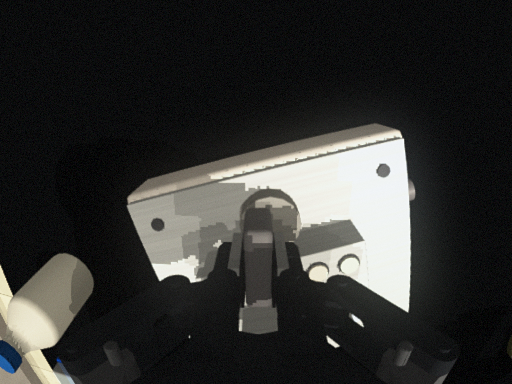

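View pics/side6c.png

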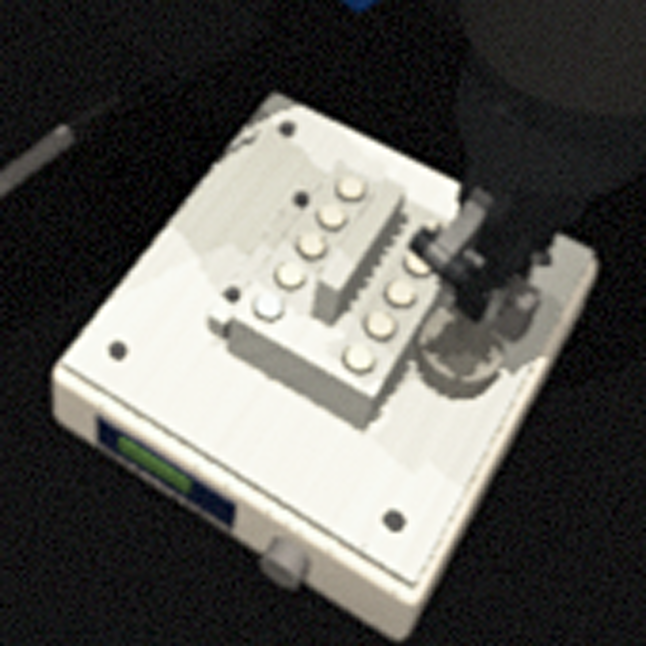

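Emit:
{"op": "arm_command", "data": {"moves": [0, 0, -1, 0, 0, 0, 0]}}

```text
time: 15.3
tcp_pos: [0.5789, -0.2625, 0.1098]
eef_rot: [0.5, -0.497, 0.502, 0.501]
ft_force: [-2.5, 0.9, 1.7]
opening: 0.155
```

```bash
cat > avg.py <<'E'
from loc import *
T=[];F=[]
for i in range(5):
    st=observe(); T.append(st['torque'][2]); F.append(st['ft_force']); 
    if i<4: camera('side')
Rt=q(st['eef_rot']).as_matrix(); y=np.degrees(np.arctan2(Rt[1,1],Rt[0,1]))
if y>0:y-=360
F=np.array(F).mean(0)
print(st['time'],'theta',np.radians(-y-90+14.95),'Tz',np.array(T),np.mean(T),'F',F,'loc',L(st['tcp_pos'])*1000)
E
python3 avg.py
```

```text
15.5 theta 1.8353638611816374 Tz [0.4696 0.4203 0.3506 0.3527 0.3884] 0.3963143228124274 F [-2.4626  0.0681  1.9252] loc [  9.4758 -66.9548]
```

Emit:
{"op": "arm_command", "data": {"moves": [0, 0, -1.5, 0, 0, 0, 0]}}

```text
time: 15.6
tcp_pos: [0.5789, -0.2626, 0.1099]
eef_rot: [0.507, -0.49, 0.508, 0.494]
ft_force: [-2.3, 0.8, 1.4]
opening: 0.151
```

```bash
python3 avg.py
```

```text
15.8 theta 1.8616404671510691 Tz [0.6242 0.5656 0.4404 0.3319 0.3338] 0.45916622869503526 F [-2.5176  0.2622  2.1927] loc [  9.4456 -66.9522]
```

Emit:
{"op": "arm_command", "data": {"moves": [0, 0, -1.5, 0, 0, 0, 0]}}

```text
time: 15.9
tcp_pos: [0.5789, -0.2626, 0.1099]
eef_rot: [0.513, -0.483, 0.515, 0.488]
ft_force: [-3.2, -0.7, 2.0]
opening: 0.153
```

```bash
python3 avg.py
```

```text
16.1 theta 1.8879026807612789 Tz [0.6872 0.5688 0.5355 0.537  0.4874] 0.5631668496895148 F [-2.7264 -0.3402  1.9003] loc [  9.4104 -67.0049]
```

Torque is climbing at the expected rate. I read about 17–18 N now, before spring-back, so one more small step.

Emit:
{"op": "arm_command", "data": {"moves": [0, 0, -1.4, 0, 0, 0, 0]}}

```text
time: 16.2
tcp_pos: [0.5788, -0.2626, 0.1098]
eef_rot: [0.519, -0.477, 0.521, 0.481]
ft_force: [-2.6, 0.1, 1.9]
opening: 0.155
```

```bash
python3 avg.py
```

```text
16.4 theta 1.9124015692615894 Tz [0.7827 0.6268 0.6106 0.5503 0.4893] 0.6119448336005288 F [-2.9832 -0.0787  1.9078] loc [  9.4098 -66.9834]
```

Emit:
{"op": "arm_command", "data": {"moves": [0, 0, 0, 0, 0, 0, 0.2, 0, 0, 0, 0, 0, 0, 0.3, 0, 0, 0, 0, 0, 0, 0.4, 0, 0, 0, 0, 0, 0, 0.4]}}

```text
time: 16.8
tcp_pos: [0.579, -0.2626, 0.1098]
eef_rot: [0.519, -0.477, 0.52, 0.482]
ft_force: [-0.1, 0.2, -1.0]
opening: 0.395
```

```bash
python3 loc.py
```

```text
16.8 tcp [ 0.579  -0.2626  0.1098] local mm [  9.5154 -67.0037] F [-0.0535  0.1755 -1.0159] Floc -0.006380383070311904 0.1833411060212139 T [0.0067 0.0116 0.0286] op 0.3951249411220602 tooly yaw 175.36426341639802 tilt [-0.3042  0.1924]
```

Emit:
{"op": "arm_command", "data": {"moves": [0, 0, 0, 0, 0, 10, 0.4, 0, 0, 0, 0, 0, 35, 0.4, 0, 0, 0, 0, 0, 70, 0.4, 0, 0, 0, 0, 0, 100, 0.4, 0, 0, 0, 0, 0, 110, 0.4, 0, 0, 0, 0, 0, 110, 0.4]}}

```text
time: 17.4
tcp_pos: [0.5797, -0.2629, 0.2226]
eef_rot: [0.52, -0.478, 0.52, 0.48]
ft_force: [-0.6, -0.6, -0.1]
opening: 0.401
```

```bash
python3 loc.py
python3 - <<'E'
from h import *
import pickle
st=observe();im=np.ascontiguousarray(camera('wrist')[:,:,::-1]); pickle.dump(st,open('st7.pkl','wb'));cv2.imwrite('pics/wrist7.png',im); crop(im,130,110,330,320,3.6,'pics/w7c.png')
im=np.ascontiguousarray(camera('side')[:,:,::-1]); cv2.imwrite('pics/side7.png',im); crop(im,235,190,405,360,3.8,'pics/side7c.png')
E
```

```text
17.4 tcp [ 0.5797 -0.2629  0.2226] local mm [ 10.1787 -67.4696] F [-0.5761 -0.6086 -0.0766] Floc -0.713594957631777 -0.4393748909943869 T [-0.0021 -0.0105 -0.0072] op 0.40125446319335123 tooly yaw 175.3577589907218 tilt [-0.0555  0.1344]
```

View pics/wrist7.png

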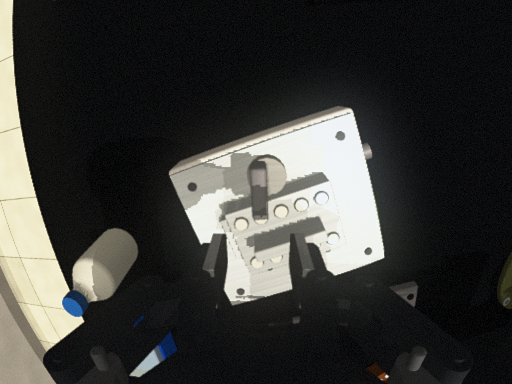

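View pics/side7c.png

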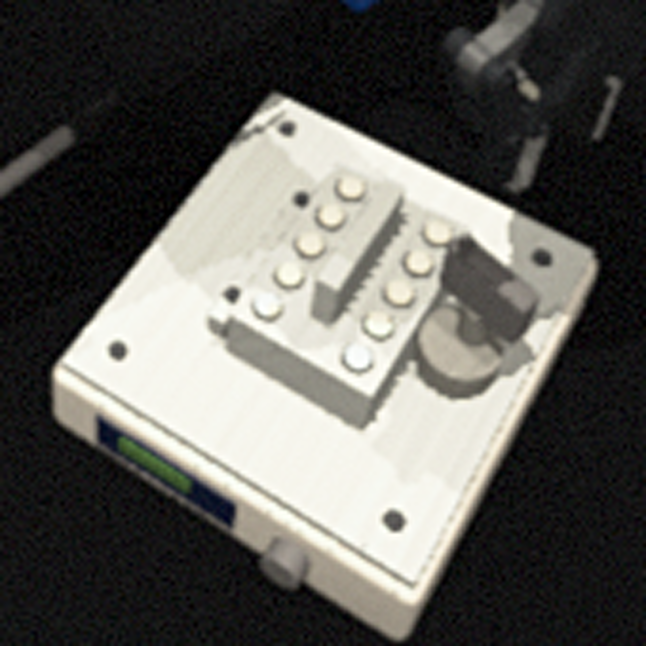

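Emit:
{"op": "arm_command", "data": {"moves": [0, 0, 8, -3, 6, 0, 0.4, 0, 0, 16, -6, 12, 0, 0.4, 0, 0, 24, -9, 18, 0, 0.4, 0, 0, 32, -12, 24, 0, 0.4, 0, 0, 40, -15, 30, 0, 0.4, 0, 0, 48, -18, 36, 0, 0.4, 0, 0, 56, -20, 42, 0, 0.4, 0, 0, 64, -22, 48, 0, 0.4, 0, 0, 72, -22, 54, 0, 0.4, 0, 0, 80, -22, 55, 0, 0.4]}}

```text
time: 18.5
tcp_pos: [0.5562, -0.2065, 0.2167]
eef_rot: [0.086, -0.699, 0.09, 0.704]
ft_force: [-0.7, -0.4, 0.2]
opening: 0.398
```

Emit:
{"op": "arm_command", "data": {"moves": [0, 0, 8, 0, 0, 0, 0.3, 0, 0, 16, 0, 0, 0, 0.3, 0, 0, 24, 0, 0, 0, 0.3, 0, 0, 30, 0, 0, 0, 0.3, 0, 0, 30, 0, 0, 0, 0.3]}}

```text
time: 19.0
tcp_pos: [0.5556, -0.2063, 0.2147]
eef_rot: [-0.099, -0.697, -0.095, 0.704]
ft_force: [-0.5, 0.4, -0.6]
opening: 0.303
```

```bash
python3 loc.py
python3 - <<'E'
from h import *
import pickle
st=observe();im=np.ascontiguousarray(camera('wrist')[:,:,::-1]); pickle.dump(st,open('st8.pkl','wb'));cv2.imwrite('pics/wrist8.png',im); crop(im,140,40,360,270,3.3,'pics/w8c.png')
E
```

```text
19.0 tcp [ 0.5556 -0.2063  0.2147] local mm [ 1.4128 -6.6137] F [-0.5031  0.4144 -0.6325] Floc -0.3791168988485036 0.5301583050742759 T [ 0.0634 -0.007  -0.0456] op 0.30273181038566505 tooly yaw -74.21982732788535 tilt [-0.4477 -0.4423]
```

View pics/w8c.png

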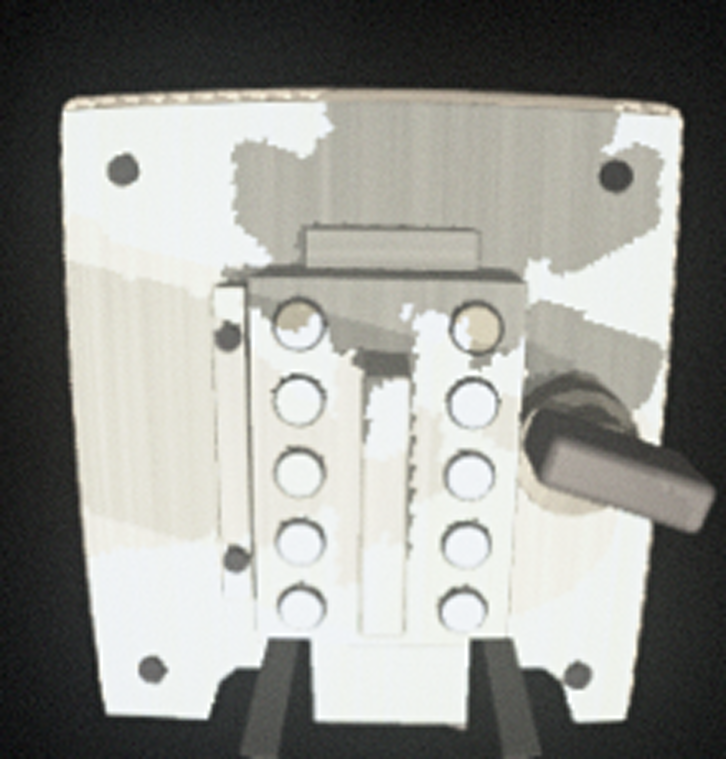

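Run:
```python
from h import *
import pickle
np.set_printoptions(precision=2,suppress=True)
W=lambda p:(140+p[0]/3.3,40+p[1]/3.3)
def run(f,scr,caps,kn):
    st=pickle.load(open(f,'rb'))
    s=np.array([onz('wrist',W(p),.058,st) for p in scr]); C=s.mean(0)
    d=(s[0]-s[2])+(s[1]-s[3]); y=np.arctan2(d[1],d[0]);E=np.array([np.cos(y),np.sin(y)]);N=np.array([-E[1],E[0]])
    L=lambda p:np.array([(p-C)@E,(p-C)@N])*1000
    print('centre',C*1000,np.degrees(y),[L(p) for p in s])
    P=np.array([L(onz('wrist',W(p),.096,st)) for p in caps]); n=len(P)//2
    xs=np.array([42.2,21.1,0,-21.1,-42.2])[:n]
    m=(P[0::2]+P[1::2])/2; print('block x',(m[:,0]-xs).mean(),m[:,0]-xs,'y',m[:,1],'yaw',np.degrees(np.polyfit(m[:,0],m[:,1],1)[0]))
    k=np.array([L(onz('wrist',W(p),.134,st)) for p in kn]); print('knob',k.mean(0),[np.degrees(np.arctan2(*(k[a]-k[b])[::-1])) for a,b in((0,3),(1,2))])
run('st4.pkl',[(111,183),(611,181),(149,688),(580,689)],[(298,338),(479,338),(299,415),(476,416),(300,490),(474,489),(302,559),(471,559)],[(637,408),(679,420),(622,580),(580,573)])
run('st8.pkl',[(123,169.5),(616,176),(152.5,669),(578,675)],[(299,325),(476,327),(300,400),(474,403),(300,473),(470,475),(300,541),(466,544),(301,607),(463,609)],[(545,487),(557,440),(713,487),(697,532)])
```

```text
centre [ 552.8  -200.71] 15.04793805291877 [array([85.08, 74.91]), array([ 84.82, -74.91]), array([-84.84,  74.99]), array([-85.07, -74.99])]
block x 0.45709624702986307 [0.17 0.22 0.45 0.98] y [-8.33 -8.07 -7.93 -7.78] yaw -0.4956655513304711
knob [ 10.99 -65.59] [np.float64(-14.970012756645222), np.float64(-14.89918097548471)]
centre [ 552.56 -200.78] 15.020430149389934 [array([85.3 , 75.11]), array([ 84.74, -75.11]), array([-84.88,  75.14]), array([-85.16, -75.14])]
block x 0.7214616218771553 [0.15 0.34 0.61 1.1  1.39] y [-6.05 -6.21 -5.93 -5.62 -5.57] yaw -0.4280235350872996
knob [ 10.33 -65.61] [np.float64(74.0858462864961), np.float64(74.54229188415093)]
```

Run:
```python
from h import *
im=cv2.imread('pics/wrist7.png'); crop(im,225,140,305,230,7,'pics/w7d.png')
im=cv2.imread('pics/wrist8.png'); crop(cv2.convertScaleAbs(im,alpha=1.3),290,150,365,210,9,'pics/w8d.png')
```

```text
(no output)
```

View pics/w7d.png

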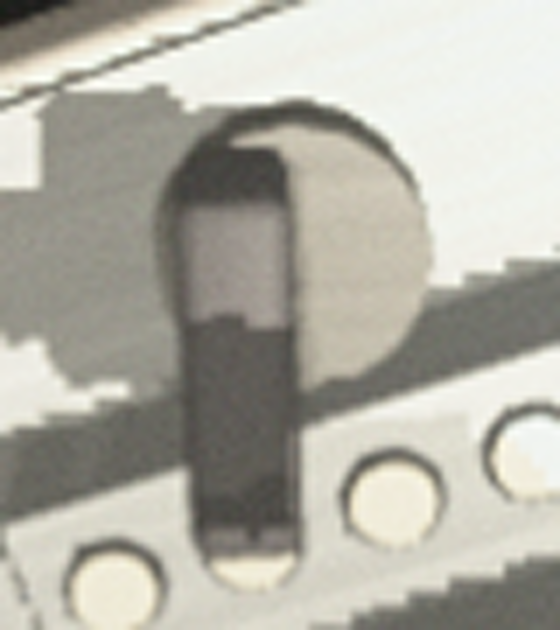

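View pics/w8d.png

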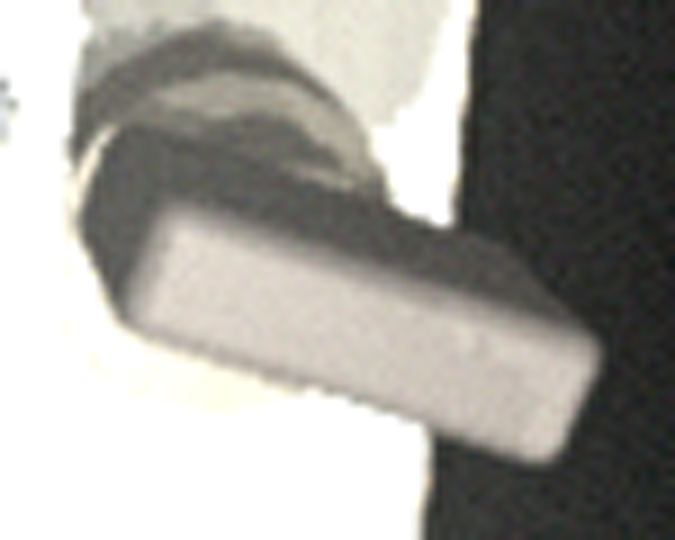

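Run:
```python
from h import *
import pickle
st=pickle.load(open('st7.pkl','rb')); W=lambda p:(225+p[0]/7,140+p[1]/7)
Y=15.0
for a,b in [((182,212),(194,520)),((288,205),(300,520)),((184,250),(190,450)),((290,250),(297,480))]:
    d=onz('wrist',W(a),.134,st)-onz('wrist',W(b),.134,st); print('w7',(Y-np.degrees(np.arctan2(d[1],d[0])))%180, np.hypot(*d)*1000)
st=pickle.load(open('st8.pkl','rb')); W=lambda p:(290+p[0]/9,150+p[1]/9)
for a,b in [((200,222),(570,330)),((150,330),(530,462)),((200,218),(590,343))]:
    d=onz('wrist',W(a),.134,st)-onz('wrist',W(b),.134,st); print('w8',(Y-np.degrees(np.arctan2(d[1],d[0])))%180,np.hypot(*d)*1000)
print('release tool', np.degrees(1.9125))
# pad edge tolerance: automatic edge fit in wrist7
im=cv2.cvtColor(cv2.imread('pics/wrist7.png'),cv2.COLOR_BGR2GRAY).astype(float)
st=pickle.load(open('st7.pkl','rb'))
im=cv2.GaussianBlur(im,(0,0),.7); 
for lo,hi,sgn in ((246,256,-1),(262,272,1)):
    pts=[]
    for v in range(172,212):
        g=sgn*(im[v,lo+1:hi+1]-im[v,lo-1:hi-1]); i=int(g.argmax())
        if g[i]<15 or i in(0,len(g)-1): continue
        a,b,c=g[i-1],g[i],g[i+1]; pts.append((lo+i+.5*(a-c)/(a-2*b+c),v))
    pts=np.array(pts); X=np.array([onz('wrist',p,.134,st) for p in pts])
    vx,vy,_,_=cv2.fitLine(X.astype('float32'),cv2.DIST_HUBER,0,1e-4,1e-4).ravel(); print('fit',len(pts),(Y-np.degrees(np.arctan2(vy,vx)))%180,np.hypot(*(X[0]-X[-1])))
```

```text
w7 107.85946034513931 38.36853963523115
w7 106.95835504340081 39.23370147755521
w7 108.34274920126292 24.74233168626785
w7 107.37710605041569 28.62669507936183
w8 104.96259997844909 36.65039477257324
w8 108.46471817317007 38.884682241280636
w8 106.39411204472071 39.135360024596515
release tool 109.57817831876994
fit 37 102.89763 0.03411598612550477
fit 37 108.559364 0.03392784158376673
```

Run:
```python
from h import *
cv2.imwrite('pics/scene9.png',camera('scene')[:,:,::-1]); print(observe()['time'],observe()['ft_force'])
```

```text
19.1 [-0.40324937 -0.57371423 -0.57016031]
```

View pics/scene9.png

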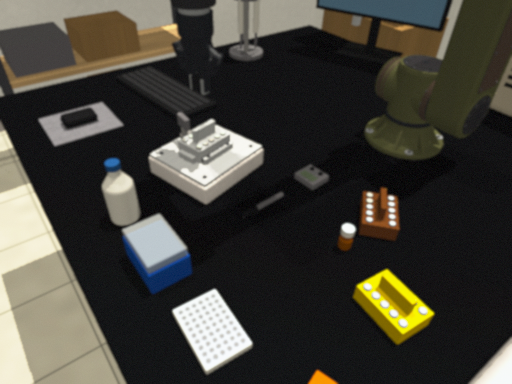

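The scene view shows the block in its nest at (205,145). The vial (347,237), marker (265,205), timer (312,177), plate, bottle and tip box are all where they started. The arm is clear of everything.

```bash
python3 -c "
from plant import hand_in; print(hand_in())"
```

```text
the job is handed in; nothing more can be done
None
```

The block is flat on the shaker's deck, slid home against the end stop and up against the fence, with the clamp knob turned clockwise onto it. I handed the job in at about 19 s.

- **Seating:** the block was lowered flat, pushed to about 6 N on the end stop, then pushed to the fence. The cam later moved it about 2 mm further onto the fence. The last picture puts it within about 0.7 mm of home, with a yaw reading of about -0.4° that was already there before clamping. This is within camera accuracy.
- **Clamping:** I turned the knob to a tool angle of about 1.91 rad, where the torque averaged about 0.61 N m, roughly 21–26 N at the peak. After release the pictures put the bar at about 1.875 rad, which suggests about 13–18 N remaining.
- **Disagreements:** single-edge readings of the bar angle scattered by 2–3°, and one automatic edge fit was off by about 5°, so I discarded it. Torque and angle together only fix the final force to within about ±4 N, and I did not grip the knob again to check it.
- **Other things:** the last scene picture shows everything else on the bench where it was, with the arm touching nothing.

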